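# Park the spring pin and slide the cradle home into the test dock

## Robot

A 6-joint arm with a two-finger parallel gripper is mounted at the origin on the work surface. World frame = base frame: x ahead of the robot, y to its left, z up, the work surface at z = 0. Lengths are in mm, angles in degrees, forces in N, time in s.
With the tool pointing down it reaches from about 300 to 850 mm from the base axis. Payload 4.2 kg.
Tool frame: the origin (TCP) lies between the finger pads; the fingertips stand 14 mm ahead of it and the grasp point (between the pads) lies 5 mm behind it (env.finger_overhang is the distance from the TCP to the fingertips, in mm); z points along the fingers, y is the line along which they close (so a half turn about z gives the same grasp; the last joint's range is limited). The gripper opens to 91 mm and grips with 3 to 60 N. Pads are 32 mm wide; open, the fingers measure 118 mm over their backs; the gripper's body (76 mm by 178 mm) begins 60 mm behind the grasp point.
Start: joints at [-73.167, 18.312, 89.639, -0, 72.044, -1.146], TCP at [177.492, -546.938, 205.676] pointing down, gripper open.
Joint ranges: [-177.97, 177.97], [-48.28, 115.42], [12.27, 149.76], [-77.06, 257.06], [2.81, 150.46], [-146.56, 146.56]. Speed limits (degrees/s): [147.25, 147.25, 180, 180, 180, 180].

## Interface

Orientations are given as [roll, pitch, yaw] about the fixed x, y, z axes, in that order (R = Rz(yaw) Ry(pitch) Rx(roll)).
In Python, from workcell import status, cams, env, finder gives the robot as it stands.
- The arm moves only by the tool apply_moves, never from a script. Its argument "increments" is a list of rows, each a list of 7 numbers: the opening, from -1 (shut) to 1 (fully open), then the shift along the world's x, y, z in m, then the turn, a rotation vector about the world's x, y, z in degrees. In form: [[gripper, x, y, z, ax, ay, az], ...]. A call has 1 to 5 rows; each row shifts and turns the commanded pose from where the row before left it; what a row does not reach is not made up. A row lasts 1/12 s, in which the tool goes at most 41.7 mm and 7.16 degrees, less where a joint would pass 70% of its speed; a pose out of reach is approached as far as the arm can. A call with a gripper value outside its range is refused whole. The fingers move at their own pace and stop on an object; "newtons" is the grip in N (left out, the last holds). Time passes only in rows, so rows that do not move let the fingers close. It gives the time, the measured TCP pose, the force, the opening and the grip force at its end, in the units of the state.
- status.state(): the state, without advancing time (a new reading comes with each control period).
- cams.grab_frame(name): name is "scene" or "top" or "wrist"; returns a dict with "color" (480x640x3 uint8, red, green, blue), "intrinsics" (3x3 intrinsics, pixels), "k1" (the pictures are not rectified: a ray, as slopes to the right and down, at radius r is drawn at 1 + k1 r^2 times it, then the intrinsics apply), "R" (3x3) and "t" (3): a world point X has camera coordinates R X + t. Camera axes: x right, y down, z forward; pixel columns grow to the right and rows downward; lengths in mm; the calibration is good to about 2 mm. A picture is of the moment at which its call begins. There is no depth.
- env.job_done(): hands the job in; it is judged then, once.
Trained networks look in the newest picture that a camera, given by its name, has taken for a name from the list of things; names that differ only in an ending like _2 or _b are one class to them, and where a whole thing is asked for, a point or a joint stands for the part that bears it (a point fixed in the world has none). Each returns a list of dicts, best first, with "score" (0 to 1); they miss things now and then, are a little off and sometimes report something else, mostly with a low value. They report only what shows in the picture. A call takes as long as a camera call.
- finder.boxes_of(query, camera): "rect" ([left, top, width, height] in pixels, round what is visible of it).
- finder.trace(query, camera): "pixels" (480x640 bool, what is visible of it) and "rect" ([left, top, width, height] in pixels, round what is visible of it).
The state is a dict: "time_s": time; "qpos": joint angles; "qvel": joint speeds; "effort": joint torques, N m; "ee_pos": TCP position; "ee_rot": TCP orientation; "force": force on the tool from outside, world axes, zero at the start; "torque": the same for the moment, N m; "gripper_width": finger opening in mm; "gripper_force": force on a finger pad.
Only numpy, scipy, OpenCV 4.12 (cv2) and the standard library are available. Lean on these libraries where they do the work, as an engineer would, in place of code of your own. Each camera call takes 0.05 s, during which the arm holds its last target. There are 200 camera calls.

## Task

The white cradle that carries the drive-wheel module is locked on its slide by a spring pin with a red T-handle. Pull the pin up, turn it anticlockwise (seen from above) into its rest notch so that it stays out by itself and let go, then gently push the cradle along its rails until it is fully home against the test dock, with the module still lying in its nest. Do not disturb the other things on the table.

Things in the scene. Friction and masses are not known exactly. Their poses are not given: they have to be found in the camera images.
- slide_base: test slide: aluminium plate fixed to the table, 12 mm thick, spanning x -85..150, y -220..220 mm of its axes (origin on the table), with two rails. Its +y is the cradle's travel, towards the dock. The pin's steel sleeve (56 mm across, top at height 86 mm) stands at x 105, y -90; in its top, a deep slot along x (pin in) and a shallow brass rest notch 70 degrees anticlockwise from it
- handle (a point): centre of the pin's red T-handle, a level bar 76 mm long, 14 wide, 18 high on a round stem 14 mm thick; with the pin in, it is 116 mm above the table, 30 mm above the sleeve. Its x is along the bar (and along the brass cross pin below), z is up: the axis on which it is pulled and turned. At the start the bar lies along slide_base's x
- pin_lift (a joint): height of the pin in m: 0 fully in, 0.026 the upper stop. A spring pulls it down with about 4 N at 0 and 10 N at 0.02. The cross pin clears the sleeve's top, so that the handle can be turned, above 0.0205. Lying in the rest notch it reads about 0.0155, and on top of the sleeve beside the notch 0.0195
- pin_turn (a joint): turn of the handle in rad, anticlockwise from above: 0 in the deep slot (play +-0.05), 1.22 in the rest notch, a stop at 1.36. Turns easily once lifted; let go within about 0.1 of 1.22 it drops into the notch and stays
- cradle (a joint): travel of the cradle in m along the slide_base's +y, 0 at the start, 0.085 to 0.155 when its nose meets the dock (depends on where the dock is clamped). Locked within 2 mm while the pin is in; free, it slides with about 3 N of friction and stays where it is left
- push_face (a point): middle of the outer (-y) face of the yellow push plate that stands at the cradle's rear end. The plate is 110 mm wide along x, 8 mm thick, its top 30 mm above this point, which is 61 mm above the table. Axes as slide_base; pushing here towards +y moves the cradle
- cradle_nose (a point): middle of the front (+y) face of the cradle's black rubber nose, 37 mm above the table. Axes as slide_base
- dock_face (a point): point on the front (-y) face of the test dock (black and blue block 150 x 60 x 73 mm with brass contacts) that the cradle's nose meets, 37 mm above the table. Axes as slide_base
- nest (a point): centre of the nest's floor on the cradle's deck, 38 mm above the table; lips 8 mm high all round, the module lies inside with about 3 mm play. Axes as slide_base
- module_mid (a point): centre (half-way up its 46 mm case) of the loose drive-wheel module, lime and purple, 104 mm along y, 74 mm along x, with a black wheel whose top is 64 mm above the nest's floor; 0.25 kg, lies in the nest. Leave it there
- driver: bystander: screwdriver, 180 mm long, lying on the table on the robot's side of the slide; origin at its underside
- cup: bystander: white paper cup, 84 mm wide and 108 mm high, beyond the slide; origin at its underside
- roller: bystander: black brush roller with lime square ends, 160 mm long, 40 mm high, lying beyond the slide; origin at its underside
- wheel: bystander: black rubber wheel lying flat, 72 mm across, 24 mm high, on the table behind the -y end of the slide; origin at its underside
- bottle: bystander: white bottle with blue cap, 60 mm across, 170 mm high, beyond the dock end of the slide; origin at its underside
- gearbox: bystander: yellow gear case 50 x 70 x 45 mm, beyond the slide; origin at its underside

How it is judged:
By the outcome, as a careful person would: the job done as asked, in the order asked, and still so for the second after the job is handed in, with the robot touching nothing.
It also fails if it takes over 51 s, if anything falls off the work surface, if the arm or the gripper's body presses on something with over 40 N, if the wrist force passes 120 N, or if a joint passes its speed limit or range.

## Working session

There is one attempt and no reset: what is moved stays moved. The work goes in short steps, Python scripts to look and compute and a tool call to move; the robot and the scene stay as the last step left them, time stands still between calls to the robot, and variables do not carry over. Pictures are saved under pics/ and viewed, at most 10 in all, crops included, and the job is handed in when it is done.

Besides the shell and the picture viewer there is one more tool, called as name([rows], argument=value, ...), one row to a line, values as JSON. apply_moves: Moves the arm, as the interface text tells. Its arguments: {"type":"object","properties":{"increments":{"type":"array","items":{"type":"array","items":{"type":"number"}}},"newtons":{"type":"number"}},"required":["increments"]}

```bash
mkdir -p pics
cat > h.py <<'E'
import numpy as np, cv2
from workcell import status, cams, env, finder
def ray(f,uv):
    K=np.array(f["intrinsics"]);k=f["k1"];R=np.array(f["R"]);t=np.array(f["t"])
    p=cv2.undistortPoints(np.array(uv,float).reshape(-1,1,2),K,np.array([k,0,0,0.]))[:,0]
    d=np.c_[p,np.ones(len(p))]@R
    return -R.T@t,d
def atz(f,uv,z):
    c,d=ray(f,uv); z=np.broadcast_to(z,len(d)); return c+d*((z-c[2])/d[:,2])[:,None]
def proj(f,X):
    k=f["k1"]; r=cv2.Rodrigues(np.array(f["R"]))[0]
    return cv2.projectPoints(np.array(X,float).reshape(-1,1,3),r,np.array(f["t"],float),np.array(f["intrinsics"]),np.array([k,0,0,0.]))[0][:,0]
def save(f,n): cv2.imwrite(f"pics/{n}.png",f["color"][...,::-1])
E
python3 - <<'E'
from h import *
for n in ["top","scene"]:
    f=cams.grab_frame(n); save(f,n+"0")
    for q in ["handle","push_face","cradle_nose","nest","module_mid","slide_base","dock_face","driver","cup","wheel","bottle","roller","gearbox"]:
        b=finder.trace(q,n)
        for x in b[:2]:
            m=x["pixels"]; 
            print(n,q,round(x["score"],2),np.round(x["rect"]), np.round(np.argwhere(m).mean(0)[::-1],1), np.round(cv2.minAreaRect(np.argwhere(m)[:,::-1].astype(np.float32))[1:][0]),np.round(cv2.boxPoints(cv2.minAreaRect(np.argwhere(m)[:,::-1].astype(np.float32))).ravel()))
print(status.state())
E
```

```text
top handle 0.69 [346. 229.   6.  34.] [348.  244.3] [35.  6.] [345. 228. 351. 228. 351. 263. 345. 263.]
top handle 0.53 [307. 267.  83.  64.] [347.6 298.5] [80. 63.] [308. 329. 308. 266. 388. 266. 388. 329.]
top push_face 0.58 [310. 265.  76.  65.] [347.6 298.4] [63. 79.] [308. 266. 387. 266. 387. 329. 308. 329.]
top cradle_nose 0.81 [310. 263.  78.  68.] [347.6 298.5] [63. 79.] [308. 266. 387. 266. 387. 329. 308. 329.]
top nest 0.55 [306. 265.  84.  66.] [347.7 298.6] [63. 79.] [308. 266. 387. 266. 387. 329. 308. 329.]
top module_mid 0.63 [324. 276.  44.  41.] [348.1 299.2] [36. 48.] [324. 279. 372. 279. 372. 315. 324. 315.]
top module_mid 0.46 [344. 228.   9.  36.] [348.  245.7] [35.  6.] [345. 228. 351. 228. 351. 263. 345. 263.]
top slide_base 0.97 [211. 231. 192. 108.] [312.8 283.3] [196. 111.] [208. 337. 209. 226. 406. 229. 404. 339.]
top slide_base 0.42 [325. 277.  46.  42.] [348.  299.3] [37. 48.] [324. 279. 372. 279. 372. 316. 324. 316.]
top dock_face 0.87 [223. 262.  31.  71.] [237.  297.9] [69. 33.] [220. 263. 253. 263. 253. 332. 220. 332.]
top driver 0.97 [257. 354.  79.  
[... 2374 characters left out ...]
52. 410. 269. 389. 294.]
{'time_s': 1.4, 'qpos': array([-7.31669349e+01,  1.83109079e+01,  8.96388899e+01,  1.11262933e-04,
        7.20438447e+01, -1.14539233e+00]), 'qvel': array([-0.03970594,  0.07894603,  0.00608707, -0.04860254, -0.04167885,
        0.12773977]), 'effort': array([-2.26885104e-04, -4.12351084e+01, -2.32226676e+01,  7.27682956e-02,
        3.77555354e-02, -1.90996752e-05]), 'ee_pos': array([ 177.49068367, -546.93942763,  205.68662832]), 'ee_rot': array([1.79993642e+02, 2.12585567e-05, 1.79784231e+01]), 'force': array([-0.15470858,  0.18096987, -0.08353706]), 'torque': array([-0.04178819,  0.03032324,  0.01215796]), 'gripper_force': 0.0, 'gripper_width': 91.21581819701098}
```

View pics/top0.png

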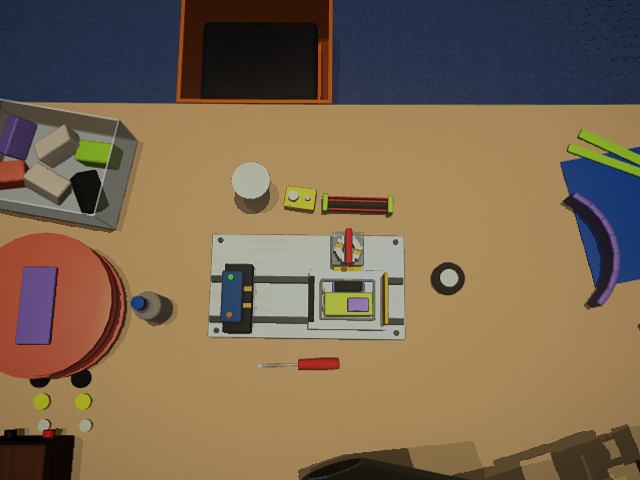

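View pics/scene0.png

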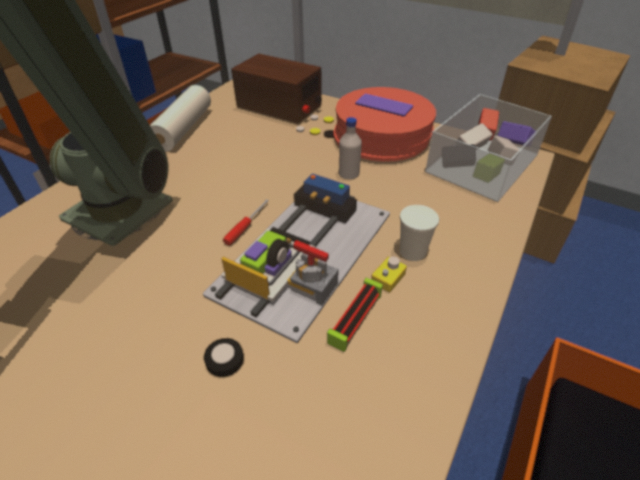

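The top view shows the red bar at about (348, 229–263), lying along the image's vertical. The yellow push plate is at (386, 272–325), the dock's right edge at column ~253 and the slide's corners at (211–404, 234–339).

```bash
cat > m.py <<'E'
from h import *
f=cams.grab_frame("top"); im=f["color"].astype(int)
hsv=cv2.cvtColor(f["color"],cv2.COLOR_RGB2HSV)
def blob(mask,roi):
    m=np.zeros(mask.shape,bool); x,y,w,h=roi; m[y:y+h,x:x+w]=mask[y:y+h,x:x+w]; return np.argwhere(m)[:,::-1].astype(np.float32)
red=((hsv[...,0]<8)|(hsv[...,0]>172))&(hsv[...,1]>150)&(hsv[...,2]>90)
p=blob(red,(325,222,45,46)); print("red",len(p),cv2.minAreaRect(p)); c=cv2.minAreaRect(p)
print(" z125",atz(f,[c[0]],125), "ends",atz(f,[[348,p[:,1].min()],[348,p[:,1].max()]],125))
v=p-p.mean(0); w=np.linalg.svd(v,full_matrices=False)[2][0]; q=atz(f,[p.mean(0)-10*w,p.mean(0)+10*w],125); d=q[1]-q[0]; print(" yaw bar",np.degrees(np.arctan2(d[1],d[0])))
yel=(hsv[...,0]>18)&(hsv[...,0]<32)&(hsv[...,1]>150)&(hsv[...,2]>100)
p=blob(yel,(378,262,20,75)); print("yel",len(p),cv2.minAreaRect(p)); c=cv2.minAreaRect(p)[0]; print(" z91",atz(f,[c],91))
s=finder.trace("slide_base","top")[0]["pixels"]
cnt=max(cv2.findContours(s.astype(np.uint8),0,2)[0],key=cv2.contourArea)
b=cv2.boxPoints(cv2.minAreaRect(cnt)); print("base",np.round(atz(f,b,12),1))
b=cv2.boxPoints(cv2.minAreaRect(np.argwhere(finder.trace("dock_face","top")[0]["pixels"])[:,::-1].astype(np.float32))); print("dock73",np.round(atz(f,b,73),1))
for n,r,z in [("roller",(357.3,204.3),20),("cup",(251.7,182.9),100),("wheel",(447,278),20),("driver",(311,363),10),("gearbox",(300,198.6),45),("bottle",(141,302),165)]: print(n,np.round(atz(f,[r],z),0))
g=cams.grab_frame("scene"); hh=finder.trace("handle","scene")
for x in hh[:1]:
    u=np.argwhere(x["pixels"])[:,::-1].mean(0); print("scene handle",u,atz(g,[u],116))
cv2.imwrite("pics/crop.png",cv2.resize(f["color"][220:350,200:415,::-1],None,fx=3.7,fy=3.7,interpolation=cv2.INTER_CUBIC))
E
python3 m.py
```

```text
red 208 ((348.5, 245.0), (34.0, 5.0), 90.0)
 z125 [[580.19345751  14.93289349 125.        ]] ends [[616.58170452  16.04728239 125.        ]
 [544.18267064  15.91379938 125.        ]]
 yaw bar -179.90345813883022
yel 154 ((386.0, 297.5), (51.0, 2.0), 90.0)
 z91 [[474.48623815 -65.51319382  91.        ]]
base [[ 638.5  336.7   12. ]
 [ 642.1 -116.    12. ]
 [ 391.1 -111.8   12. ]
 [ 386.4  324.8   12. ]]
dock73 [[399.9 287.1  73. ]
 [547.  290.2  73. ]
 [546.  219.3  73. ]
 [399.  217.8  73. ]]
roller [[695.  -9.  20.]]
cup [[721. 225. 100.]]
wheel [[ 527. -209.   20.]]
driver [[337.  93.  10.]]
gearbox [[701. 122.  45.]]
bottle [[454. 430. 165.]]
scene handle [309.80694143 251.78741866] [[580.21737369  10.99951235 116.        ]]
```

View pics/crop.png

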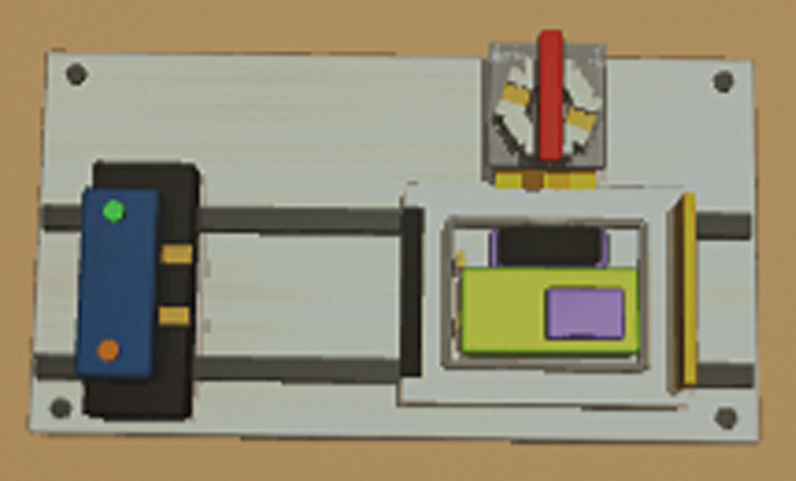

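The crop agrees with the measurements: the bar is at about (580, 15), the slide's yaw is about −1° at most, and the push plate is around y −68. I'll move over the handle first.

apply_moves([
  [1, 0.0237, 0.033, 0, 0, 0, -1.05],
  [1, 0.0237, 0.033, 0, 0, 0, -1.05],
  [1, 0.0237, 0.033, 0, 0, 0, -1.05],
  [1, 0.0237, 0.033, 0, 0, 0, -1.05],
  [1, 0.0237, 0.033, 0, 0, 0, -1.05],
], newtons=45)

```text
time_s: 2.07
ee_pos: [296.7, -380.4, 205.8]
ee_rot: [180.0, -0.0, 12.6]
force: [0.4, -0.5, -0.4]
gripper_width: 91.4
gripper_force: 0.0
```

apply_moves([
  [1, 0.0237, 0.033, 0, 0, 0, -1.05],
  [1, 0.0237, 0.033, 0, 0, 0, -1.05],
  [1, 0.0237, 0.033, 0, 0, 0, -1.05],
  [1, 0.0237, 0.033, 0, 0, 0, -1.05],
  [1, 0.0237, 0.033, 0, 0, 0, -1.05],
])

```text
time_s: 2.48
ee_pos: [415.3, -215.2, 206.0]
ee_rot: [180.0, -0.0, 7.4]
force: [-0.1, -0.6, -0.3]
gripper_width: 91.3
gripper_force: 0.0
```

apply_moves([
  [1, 0.0237, 0.033, 0, 0, 0, -1.05],
  [1, 0.0237, 0.033, 0, 0, 0, -1.05],
  [1, 0.0237, 0.033, 0, 0, 0, -1.05],
  [1, 0.0237, 0.033, 0, 0, 0, -1.05],
  [1, 0.0237, 0.033, 0, 0, 0, -1.05],
])

```text
time_s: 2.9
ee_pos: [533.9, -50.0, 205.9]
ee_rot: [180.0, -0.0, 2.2]
force: [-0.3, -1.0, 0.1]
gripper_width: 91.2
gripper_force: 0.0
```

apply_moves([
  [1, 0.0237, 0.033, 0, 0, 0, -1.05],
  [1, 0.0237, 0.033, 0, 0, 0, -1.05],
  [1, 0, 0, 0, 0, 0, 0],
  [1, 0, 0, 0, 0, 0, 0],
])

```text
time_s: 3.23
ee_pos: [581.0, 15.7, 205.0]
ee_rot: [180.0, 0.1, 0.3]
force: [-0.8, -0.8, 0.5]
gripper_width: 91.1
gripper_force: 0.0
```

```bash
cat > w.py <<'E'
from h import *
import sys
f=cams.grab_frame("wrist"); save(f,sys.argv[1]); z=float(sys.argv[2])
hsv=cv2.cvtColor(f["color"],cv2.COLOR_RGB2HSV)
red=(((hsv[...,0]<8)|(hsv[...,0]>172))&(hsv[...,1]>150)&(hsv[...,2]>90)).astype(np.uint8)
n,l,s,c=cv2.connectedComponentsWithStats(red)
for i in np.argsort(-s[1:,4])[:3]+1:
    p=np.argwhere(l==i)[:,::-1].astype(np.float32); b=cv2.boxPoints(cv2.minAreaRect(p)); print(s[i],np.round(atz(f,b,z),1).tolist(),np.round(atz(f,[b.mean(0)],z),1))
st=status.state(); print(st["time_s"],st["ee_pos"],st["ee_rot"],st["force"],st["gripper_width"])
E
python3 w.py wrist1 125
```

```text
[ 318  198   18   94 1502] [[619.4, 22.0, 125.0], [619.5, 9.3, 125.0], [544.6, 8.3, 125.0], [544.5, 22.0, 125.0]] [[583.4  15.4 125. ]]
[281  96 143  11 815] [[686.9, 48.0, 125.0], [690.7, 47.8, 125.0], [688.2, -51.5, 125.0], [684.4, -51.6, 125.0]] [[687.5  -1.7 125. ]]
[282 118 138  11 749] [[671.9, 47.7, 125.0], [676.0, 47.5, 125.0], [673.6, -49.7, 125.0], [669.5, -49.9, 125.0]] [[672.7  -1.  125. ]]
3.2833 [580.17063489  14.40889492 205.2017969 ] [1.79961395e+02 7.21240695e-02 2.29523277e-01] [ 0.07707445 -0.39079558 -0.58432998] 91.08911224849481
```

View pics/wrist1.png

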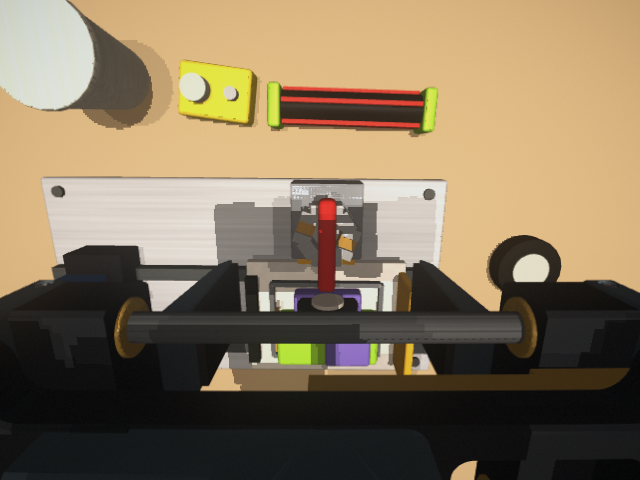

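The wrist view shows the bar at columns 318–336, rows 198–292, which puts it at about (582, 15.4). The fingers straddle it, so I'll go down and grip.

apply_moves([
  [1, 0.001, 0.001, -0.03, 0, 0, 0],
  [1, 0, 0, -0.03, 0, 0, 0],
  [1, 0, 0, -0.02, 0, 0, 0],
  [1, 0, 0, -0.01, 0, 0, 0],
  [1, 0, 0, 0, 0, 0, 0],
])

```text
time_s: 3.7
ee_pos: [579.1, 13.7, 113.7]
ee_rot: [180.0, 0.3, 0.0]
force: [0.2, -0.6, 0.1]
gripper_width: 91.1
gripper_force: 0.0
```

apply_moves([
  [-1, 0, 0, 0, 0, 0, 0],
  [-1, 0, 0, 0, 0, 0, 0],
  [-1, 0, 0, 0, 0, 0, 0],
  [-1, 0, 0, 0, 0, 0, 0],
  [-1, 0, 0, 0, 0, 0, 0],
], newtons=45)

```text
time_s: 4.12
ee_pos: [581.9, 15.1, 116.7]
ee_rot: [180.0, -0.1, 0.1]
force: [0.9, 0.3, -0.2]
gripper_width: 61.2
gripper_force: 0.0
```

apply_moves([
  [-1, 0, 0, 0, 0, 0, 0],
  [-1, 0, 0, 0, 0, 0, 0],
  [-1, 0, 0, 0, 0, 0, 0],
])

```text
time_s: 4.37
ee_pos: [581.4, 15.1, 115.8]
ee_rot: [180.0, -0.0, 0.1]
force: [0.4, 0.1, 1.1]
gripper_width: 40.8
gripper_force: 0.0
```

apply_moves([
  [-1, 0, 0, 0, 0, 0, 0],
  [-1, 0, 0, 0, 0, 0, 0],
  [-1, 0, 0, 0, 0, 0, 0],
  [-1, 0, 0, 0, 0, 0, 0],
  [-1, 0, 0, 0, 0, 0, 0],
])

```text
time_s: 4.78
ee_pos: [581.4, 14.7, 115.6]
ee_rot: [180.0, 0.0, 0.1]
force: [0.4, -1.5, 0.5]
gripper_width: 11.8
gripper_force: 45.0
```

apply_moves([
  [-1, 0, 0, 0, 0, 0, 0],
  [-1, 0, 0, 0, 0, 0, 0],
])

```text
time_s: 4.95
ee_pos: [581.4, 14.8, 115.7]
ee_rot: [180.0, -0.0, 0.1]
force: [0.0, -1.1, 1.0]
gripper_width: 11.8
gripper_force: 45.0
```

apply_moves([
  [-1, 0, 0, 0.006, 0, 0, 0],
  [-1, 0, 0, 0.006, 0, 0, 0],
  [-1, 0, 0, 0.006, 0, 0, 0],
  [-1, 0, 0, 0.006, 0, 0, 0],
  [-1, 0, 0, 0, 0, 0, 0],
])

```text
time_s: 5.37
ee_pos: [581.7, 15.4, 141.1]
ee_rot: [-180.0, -0.1, 0.1]
force: [0.5, 0.5, 0.3]
gripper_width: 4.0
gripper_force: 0.0
```

apply_moves([
  [-1, 0, 0, 0, 0, 0, 0],
  [-1, 0, 0, 0, 0, 0, 0],
])

```text
time_s: 5.53
ee_pos: [581.6, 15.5, 140.9]
ee_rot: [-180.0, -0.1, 0.1]
force: [0.4, -0.0, 1.0]
gripper_width: 0.6
gripper_force: 0.0
```

The grip slipped off the bar, so I'll reopen and check where the bar is.

apply_moves([
  [0.2, 0, 0, 0.02, 0, 0, 0],
  [0.2, 0, 0, 0, 0, 0, 0],
  [0.2, 0, 0, 0, 0, 0, 0],
  [0.2, 0, 0, 0, 0, 0, 0],
  [0.2, 0, 0, 0, 0, 0, 0],
], newtons=60)

```text
time_s: 5.95
ee_pos: [580.9, 15.2, 159.0]
ee_rot: [-180.0, 0.1, 0.1]
force: [0.3, -0.0, 0.1]
gripper_width: 31.1
gripper_force: 0.0
```

```bash
python3 w.py wrist2 125; python3 m.py | head -4; python3 -c "
import cv2; a=cv2.imread('pics/crop.png')[:300,350:750]; b=cv2.imread('pics/wrist2.png')[150:450,120:520]; cv2.imwrite('pics/both.png',cv2.hconcat([a,b]))"
```

```text
[ 316  207   21  104 2065] [[619.9, 21.6, 125.0], [619.9, 9.2, 125.0], [550.2, 8.5, 125.0], [550.2, 21.9, 125.0]] [[586.5  15.3 125. ]]
[ 272   87  166   12 1088] [[685.3, 46.5, 125.0], [688.8, 46.3, 125.0], [686.4, -47.9, 125.0], [682.9, -48.0, 125.0]] [[685.8  -0.7 125. ]]
[ 274  113  160   12 1019] [[670.8, 45.9, 125.0], [674.8, 45.6, 125.0], [672.5, -46.6, 125.0], [668.5, -46.8, 125.0]] [[ 6.716e+02 -4.000e-01  1.250e+02]]
6.0 [580.86143136  15.11267468 158.90983074] [1.79999814e+02 8.24843799e-02 1.30152243e-01] [-0.56147979  0.41658187 -0.43563761] 34.82049461411261
red 0 ((0.0, 0.0), (0.0, 0.0), 0.0)Traceback (most recent call last):
  File "m.py", line 8, in <module>
    print(" z125",atz(f,[c[0]],125), "ends",atz(f,[[348,p[:,1].min()],[348,p[:,1].max()]],125))
                                                        ~~~~~~~~~~^^
    return umr_minimum(a, axis, None, out, keepdims, initial, where)
ValueError: zero-size array to reduction operation minimum which has no identity
```

View pics/both.png

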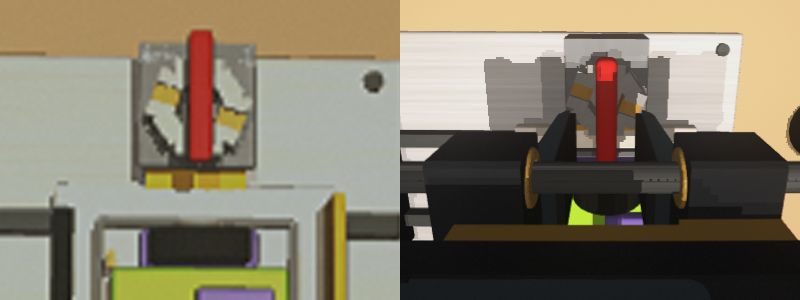

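The right half shows the bar back in its slot, still along x, with the fingers centred on it. I'll grip again 9 mm lower at 60 N.

apply_moves([
  [0.0, 0, 0, -0.025, 0, 0, 0],
  [-0.3, 0, 0, -0.02, 0, 0, 0],
  [-0.3, 0, 0, -0.007, 0, 0, 0],
  [-0.3, 0, 0, 0, 0, 0, 0],
  [-1, 0, 0, 0, 0, 0, 0],
])

```text
time_s: 6.47
ee_pos: [581.6, 15.1, 107.7]
ee_rot: [180.0, 0.0, 0.1]
force: [0.3, 0.9, 0.7]
gripper_width: 27.5
gripper_force: 0.0
```

apply_moves([
  [-1, 0, 0, 0, 0, 0, 0],
  [-1, 0, 0, 0, 0, 0, 0],
  [-1, 0, 0, 0, 0, 0, 0],
  [-1, 0, 0, 0, 0, 0, 0],
  [-1, 0, 0, 0, 0, 0, 0],
], newtons=60)

```text
time_s: 6.88
ee_pos: [582.3, 14.8, 108.9]
ee_rot: [180.0, -0.2, 0.1]
force: [0.5, -2.0, 5.0]
gripper_width: 13.5
gripper_force: 60.0
```

apply_moves([
  [-1, 0, 0, 0.003, 0, 0, 0],
  [-1, 0, 0, 0.003, 0, 0, 0],
  [-1, 0, 0, 0, 0, 0, 0],
])

```text
time_s: 7.13
ee_pos: [582.1, 14.8, 113.5]
ee_rot: [180.0, -0.1, 0.1]
force: [4.4, -1.7, -6.8]
gripper_width: 13.6
gripper_force: 60.0
```

apply_moves([
  [-1, 0, 0, 0.004, 0, 0, 0],
  [-1, 0, 0, 0.004, 0, 0, 0],
  [-1, 0, 0, 0.004, 0, 0, 0],
  [-1, 0, 0, 0.004, 0, 0, 0],
  [-1, 0, 0, 0, 0, 0, 0],
])

```text
time_s: 7.55
ee_pos: [581.9, 14.8, 128.9]
ee_rot: [180.0, -0.0, 0.1]
force: [5.5, -2.2, -10.5]
gripper_width: 13.3
gripper_force: 60.0
```

apply_moves([
  [-1, 0, 0, 0.002, 0, 0, 0],
  [-1, 0, 0, 0, 0, 0, 0],
])

```text
time_s: 7.72
ee_pos: [581.9, 14.8, 130.3]
ee_rot: [180.0, -0.0, 0.1]
force: [6.0, -2.9, -11.3]
gripper_width: 13.5
gripper_force: 60.0
```

apply_moves([
  [-1, 0.0005, 0, 0.001, 0, 0, 0],
  [-1, 0, 0, 0, 0, 0, 5],
  [-1, 0, 0, 0, 0, 0, 5],
  [-1, 0, 0, 0, 0, 0, 5],
  [-1, 0, 0, 0, 0, 0, 5],
])

```text
time_s: 8.13
ee_pos: [581.8, 15.6, 130.8]
ee_rot: [-179.9, 0.0, 20.4]
force: [5.1, 0.3, -11.4]
gripper_width: 13.4
gripper_force: 60.0
```

apply_moves([
  [-1, 0, 0, 0, 0, 0, 6],
  [-1, 0, 0, 0, 0, 0, 6],
  [-1, 0, 0, 0, 0, 0, 6],
  [-1, 0, 0, 0, 0, 0, 6],
  [-1, 0, 0, 0, 0, 0, 6],
])

```text
time_s: 8.55
ee_pos: [581.1, 16.6, 130.5]
ee_rot: [-179.8, -0.0, 50.4]
force: [3.4, 3.1, -11.2]
gripper_width: 13.5
gripper_force: 60.0
```

apply_moves([
  [-1, 0, 0, 0, 0, 0, 6],
  [-1, 0, 0, 0, 0, 0, 6],
  [-1, 0, 0, 0, 0, 0, 6],
  [-1, 0, 0, 0, 0, 0, 2],
  [-1, 0, 0, 0, 0, 0, 0],
])

```text
time_s: 8.97
ee_pos: [580.3, 17.0, 130.4]
ee_rot: [-179.7, -0.1, 70.1]
force: [1.9, 5.0, -11.9]
gripper_width: 13.3
gripper_force: 60.0
```

```bash
python3 w.py wrist3 148; python3 -c "
from h import *; print(status.state()['torque'])"
```

```text
[  10  216   77   93 2324] [[449.9, 105.4, 148.0], [465.8, 107.6, 148.0], [467.2, 57.5, 148.0], [450.2, 54.4, 148.0]] [[458.4  82.1 148. ]]
[ 312  224   27   87 2209] [[588.0, 56.2, 148.0], [599.6, 52.0, 148.0], [584.9, 10.1, 148.0], [572.5, 14.5, 148.0]] [[586.5  33.9 148. ]]
[ 427  149   43  152 1007] [[648.4, 70.5, 148.0], [651.2, 70.2, 148.0], [649.7, -7.0, 148.0], [646.5, -6.7, 148.0]] [[648.9  34.  148. ]]
9.0167 [580.37009856  16.94234954 130.62058582] [-1.79688728e+02 -9.89630917e-02  7.00395857e+01] [  2.6317972    5.34003671 -11.68399242] 13.24112109946659
[ 0.97363229 -0.59142858 -0.04005489]
```

The bar measures 69.6°. I'll lower it about 6 mm, then release.

apply_moves([
  [-1, 0, 0, -0.003, 0, 0, 0],
  [-1, 0, 0, -0.003, 0, 0, 0],
  [-1, 0, 0, -0.001, 0, 0, 0],
  [-1, 0, 0, 0, 0, 0, 0],
  [-1, 0, 0, 0, 0, 0, 0],
])

```text
time_s: 9.43
ee_pos: [580.4, 17.0, 124.5]
ee_rot: [-179.7, -0.1, 70.0]
force: [1.4, 5.5, -9.0]
gripper_width: 13.4
gripper_force: 60.0
```

apply_moves([
  [-0.8, 0, 0, 0, 0, 0, 0],
  [-0.4, 0, 0, 0, 0, 0, 0],
  [-0.4, 0, 0, 0, 0, 0, 0],
  [-0.4, 0, 0, 0, 0, 0, 0],
])

```text
time_s: 9.77
ee_pos: [582.0, 14.8, 126.5]
ee_rot: [179.9, 0.0, 70.1]
force: [-0.8, 0.2, -0.3]
gripper_width: 27.0
gripper_force: 0.0
```

```bash
python3 w.py wrist4 140.5
```

```text
[ 308  220   27   91 2317] [[588.1, 56.0, 140.5], [599.9, 51.7, 140.5], [584.0, 7.0, 140.5], [571.4, 11.6, 140.5]] [[586.1  32.3 140.5]]
[   1  215   69   67 2133] [[444.5, 105.5, 140.5], [462.3, 107.6, 140.5], [462.1, 68.0, 140.5], [443.4, 65.1, 140.5]] [[453.2  87.1 140.5]]
[ 452  138   41  159 1039] [[662.8, 69.0, 140.5], [665.8, 68.6, 140.5], [664.2, -13.4, 140.5], [660.8, -13.0, 140.5]] [[663.4  30.3 140.5]]
9.8167 [582.05602878  14.76690391 126.52244732] [1.79939262e+02 8.04094492e-03 7.01052970e+01] [-0.01867269  0.32177225 -0.51735787] 27.39713858623527
```

apply_moves([
  [-0.4, 0, 0, 0.02, 0, 0, 0],
  [-0.4, 0, 0, 0.03, 0, 0, 0],
  [-1, 0, 0, 0.03, 0, 0, 0],
  [-1, -0.009, -0.011, 0, 0, 0, -6],
  [-1, -0.009, -0.011, 0, 0, 0, -6],
])

```text
time_s: 10.23
ee_pos: [565.2, -7.2, 208.6]
ee_rot: [179.7, -0.1, 57.9]
force: [0.8, -0.3, 0.0]
gripper_width: 10.0
gripper_force: 0.0
```

apply_moves([
  [-1, -0.009, -0.011, 0, 0, 0, -6],
  [-1, -0.009, -0.011, 0, 0, 0, -6],
  [-1, -0.009, -0.011, 0, 0, 0, -6],
  [-1, -0.009, -0.011, 0, 0, 0, -6],
  [-1, -0.009, -0.011, 0, 0, 0, -6],
])

```text
time_s: 10.65
ee_pos: [518.4, -62.7, 206.4]
ee_rot: [179.9, -0.0, 27.8]
force: [0.7, -1.0, -0.5]
gripper_width: 0.8
gripper_force: 0.0
```

apply_moves([
  [-1, -0.009, -0.011, 0, 0, 0, -6],
  [-1, -0.009, -0.011, 0, 0, 0, -6],
  [-1, -0.009, -0.011, 0, 0, 0, -6],
  [-1, -0.009, -0.011, 0, 0, 0, -6],
  [-1, -0.009, -0.011, 0, 0, 0, -4],
])

```text
time_s: 11.07
ee_pos: [473.3, -117.7, 206.4]
ee_rot: [180.0, -0.0, -0.2]
force: [0.8, 0.6, 0.5]
gripper_width: 0.4
gripper_force: 0.0
```

Run:
```python
from h import *
f=cams.grab_frame("top"); g=cams.grab_frame("scene")
a=cv2.resize(f["color"][210:350,200:420,::-1],(440,280),interpolation=cv2.INTER_CUBIC)
b=cv2.resize(g["color"][190:330,190:370,::-1],(360,280),interpolation=cv2.INTER_CUBIC)
cv2.imwrite("pics/tb.png",cv2.hconcat([a,b]))
s=status.state(); print(s["time_s"],s["ee_pos"],s["ee_rot"],s["gripper_width"])
```

```text
11.1667 [ 472.77413601 -118.18582705  206.36175111] [ 1.79946381e+02 -8.02337319e-03 -1.42409220e-02] 0.4119336647893656
```

View pics/tb.png

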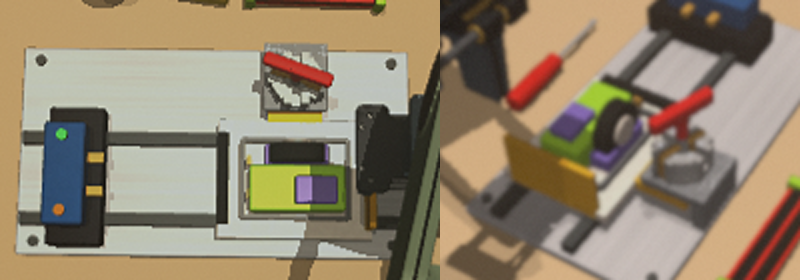

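The handle is raised and stays turned, and the module is in its nest. The nose is at column ~308 and the dock at ~253, so about 120 mm of travel. I'll descend behind the push plate.

apply_moves([
  [-1, 0.001, 0, -0.035, 0, 0, 0],
  [-1, 0, 0, -0.035, 0, 0, 0],
  [-1, 0, 0, -0.035, 0, 0, 0],
  [-1, 0, 0, -0.025, 0, 0, 0],
  [-1, 0, 0, -0.008, 0, 0, 0],
], newtons=20)

```text
time_s: 11.58
ee_pos: [472.6, -115.9, 64.4]
ee_rot: [-179.9, 0.4, 0.2]
force: [-0.2, 0.9, -1.4]
gripper_width: 0.7
gripper_force: 0.0
```

apply_moves([
  [-1, 0, 0.01, 0, 0, 0, 0],
  [-1, 0, 0.008, 0, 0, 0, 0],
  [-1, 0, 0.005, 0, 0, 0, 0],
  [-1, 0, 0.004, 0, 0, 0, 0],
  [-1, 0, 0.004, 0, 0, 0, 0],
])

```text
time_s: 12.0
ee_pos: [476.0, -85.3, 69.2]
ee_rot: [180.0, -0.2, 0.2]
force: [-0.3, -0.3, 0.3]
gripper_width: 0.5
gripper_force: 0.0
```

apply_moves([
  [-1, 0, 0.004, 0, 0, 0, 0],
  [-1, 0, 0.004, 0, 0, 0, 0],
  [-1, 0, 0.004, 0, 0, 0, 0],
  [-1, 0, 0.004, 0, 0, 0, 0],
  [-1, 0, 0.004, 0, 0, 0, 0],
])

```text
time_s: 12.42
ee_pos: [475.4, -66.1, 68.1]
ee_rot: [179.9, -0.1, 0.1]
force: [-0.2, -3.7, 2.5]
gripper_width: 0.5
gripper_force: 1.8
```

apply_moves([
  [-1, 0, 0.004, 0, 0, 0, 0],
  [-1, 0, 0.004, 0, 0, 0, 0],
  [-1, 0, 0.004, 0, 0, 0, 0],
  [-1, 0, 0.004, 0, 0, 0, 0],
  [-1, 0, 0.004, 0, 0, 0, 0],
])

```text
time_s: 12.83
ee_pos: [475.4, -45.6, 67.8]
ee_rot: [180.0, -0.1, 0.1]
force: [1.0, -3.2, 2.7]
gripper_width: 0.6
gripper_force: 1.8
```

apply_moves([
  [-1, 0, 0.004, 0, 0, 0, 0],
  [-1, 0, 0.004, 0, 0, 0, 0],
  [-1, 0, 0.004, 0, 0, 0, 0],
  [-1, 0, 0.004, 0, 0, 0, 0],
  [-1, 0, 0.004, 0, 0, 0, 0],
])

```text
time_s: 13.25
ee_pos: [475.1, -25.5, 67.6]
ee_rot: [180.0, -0.0, 0.1]
force: [3.9, -3.0, 1.5]
gripper_width: 0.2
gripper_force: 1.7
```

apply_moves([
  [-1, 0, 0.004, 0, 0, 0, 0],
  [-1, 0, 0.004, 0, 0, 0, 0],
  [-1, 0, 0.004, 0, 0, 0, 0],
  [-1, 0, 0.003, 0, 0, 0, 0],
  [-1, 0, 0.003, 0, 0, 0, 0],
])

```text
time_s: 13.67
ee_pos: [474.7, -7.6, 67.6]
ee_rot: [180.0, 0.0, 0.1]
force: [2.3, -3.3, 1.6]
gripper_width: 0.7
gripper_force: 1.7
```

Run:
```python
from h import *
f=cams.grab_frame("top")
cv2.imwrite("pics/t2.png",cv2.resize(f["color"][210:350,200:420,::-1],(660,420),interpolation=cv2.INTER_CUBIC))
s=status.state(); print(s["time_s"],s["ee_pos"],s["force"])
```

```text
13.7167 [474.28894994  -7.01030463  67.47425856] [ 1.3137824  -1.39524678  0.33571106]
```

View pics/t2.png

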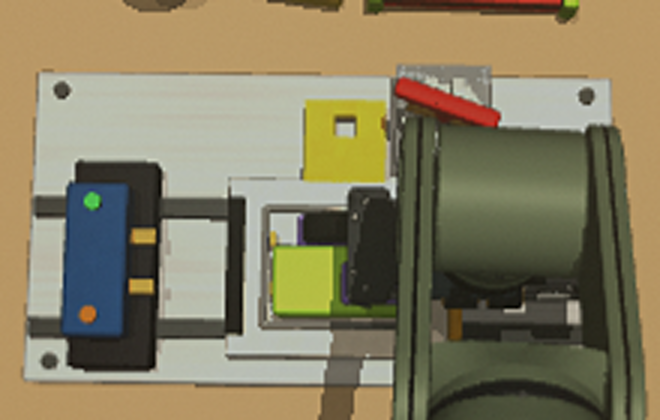

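The nose is at column 227 and the dock face at 161 in the crop, so about 45–50 mm remain. The module is still in place.

apply_moves([
  [-1, 0, 0.004, 0, 0, 0, 0],
  [-1, 0, 0.004, 0, 0, 0, 0],
  [-1, 0, 0.004, 0, 0, 0, 0],
  [-1, 0, 0.004, 0, 0, 0, 0],
  [-1, 0, 0.004, 0, 0, 0, 0],
])

```text
time_s: 14.13
ee_pos: [474.3, 12.4, 67.5]
ee_rot: [180.0, 0.1, 0.1]
force: [0.5, -3.1, 1.9]
gripper_width: 0.1
gripper_force: 1.7
```

apply_moves([
  [-1, 0, 0.004, 0, 0, 0, 0],
  [-1, 0, 0.003, 0, 0, 0, 0],
  [-1, 0, 0.003, 0, 0, 0, 0],
  [-1, 0, 0.002, 0, 0, 0, 0],
  [-1, 0, 0.002, 0, 0, 0, 0],
])

```text
time_s: 14.55
ee_pos: [474.4, 26.3, 67.5]
ee_rot: [180.0, 0.1, 0.1]
force: [-0.4, -3.1, -0.0]
gripper_width: 0.7
gripper_force: 1.6
```

apply_moves([
  [-1, 0, 0.002, 0, 0, 0, 0],
  [-1, 0, 0.002, 0, 0, 0, 0],
  [-1, 0, 0.002, 0, 0, 0, 0],
  [-1, 0, 0.002, 0, 0, 0, 0],
])

```text
time_s: 14.88
ee_pos: [474.4, 34.2, 67.5]
ee_rot: [180.0, 0.1, 0.1]
force: [-0.0, -3.3, -0.8]
gripper_width: 1.0
gripper_force: 1.6
```

apply_moves([
  [-1, 0, 0.002, 0, 0, 0, 0],
  [-1, 0, 0.002, 0, 0, 0, 0],
  [-1, 0, 0.002, 0, 0, 0, 0],
])

```text
time_s: 15.13
ee_pos: [474.5, 40.2, 67.5]
ee_rot: [180.0, 0.1, 0.1]
force: [-1.6, -3.3, -0.7]
gripper_width: 0.5
gripper_force: 1.6
```

apply_moves([
  [-1, 0, 0.0015, 0, 0, 0, 0],
  [-1, 0, 0.0015, 0, 0, 0, 0],
  [-1, 0, 0.0015, 0, 0, 0, 0],
])

```text
time_s: 15.38
ee_pos: [474.5, 44.7, 67.5]
ee_rot: [180.0, 0.0, 0.1]
force: [-0.9, -3.4, -0.9]
gripper_width: 0.5
gripper_force: 1.5
```

apply_moves([
  [-1, 0, 0.001, 0, 0, 0, 0],
  [-1, 0, 0.001, 0, 0, 0, 0],
  [-1, 0, 0.001, 0, 0, 0, 0],
])

```text
time_s: 15.63
ee_pos: [474.6, 45.7, 67.6]
ee_rot: [179.8, 0.0, 0.3]
force: [-2.2, -12.9, -0.0]
gripper_width: 0.7
gripper_force: 6.9
```

apply_moves([
  [-1, 0, 0.001, 0, 0, 0, 0],
  [-1, 0, 0.001, 0, 0, 0, 0],
])

```text
time_s: 15.8
ee_pos: [474.6, 45.7, 67.7]
ee_rot: [179.5, 0.0, 0.4]
force: [-1.7, -21.5, -0.2]
gripper_width: 0.4
gripper_force: 10.7
```

apply_moves([
  [-1, 0, 0.001, 0, 0, 0, 0],
  [-1, 0, 0.001, 0, 0, 0, 0],
])

```text
time_s: 15.97
ee_pos: [474.6, 45.8, 67.7]
ee_rot: [179.3, 0.0, 0.4]
force: [-0.8, -29.9, 1.1]
gripper_width: 0.4
gripper_force: 14.6
```

The cradle is hard against the dock. I'll back off and rise clear.

apply_moves([
  [-1, 0, -0.003, 0, 0, 0, 0],
  [-1, 0, -0.004, 0, 0, 0, 0],
  [-1, 0, -0.015, 0, 0, 0, 0],
  [-1, 0, -0.025, 0, 0, 0, 0],
  [-1, 0, -0.025, 0, 0, 0, 0],
])

```text
time_s: 16.38
ee_pos: [476.4, -20.1, 68.3]
ee_rot: [-179.9, -0.2, 0.2]
force: [-0.6, 0.2, -0.2]
gripper_width: 0.3
gripper_force: 0.0
```

apply_moves([
  [-1, 0, -0.035, 0.01, 0, 0, 0],
  [-1, 0, -0.02, 0.035, 0, 0, 0],
  [-1, 0, -0.02, 0.035, 0, 0, 0],
  [-1, 0, -0.03, 0.03, 0, 0, 0],
  [-1, 0, -0.04, 0, 0, 0, 0],
])

```text
time_s: 16.8
ee_pos: [479.9, -165.7, 184.2]
ee_rot: [179.8, -0.9, 0.2]
force: [1.1, 0.3, -0.3]
gripper_width: 0.2
gripper_force: 0.0
```

apply_moves([
  [-1, -0.02, -0.035, 0.0, 0, 0, 0],
  [-1, -0.02, -0.035, 0.0, 0, 0, 0],
  [-1, 0, 0, 0, 0, 0, 0],
  [-1, 0, 0, 0, 0, 0, 0],
])

```text
time_s: 17.13
ee_pos: [435.2, -236.2, 177.7]
ee_rot: [-180.0, -0.2, -0.1]
force: [-0.4, 0.3, -0.0]
gripper_width: 0.5
gripper_force: 0.0
```

Run:
```python
from h import *
f=cams.grab_frame("top"); g=cams.grab_frame("scene")
a=cv2.resize(f["color"][150:380,110:480,::-1],(740,460)[:2],interpolation=cv2.INTER_CUBIC)[:, :440]
b=cv2.resize(g["color"][150:380,190:370,::-1],(360,460),interpolation=cv2.INTER_CUBIC)
cv2.imwrite("pics/end.png",cv2.hconcat([a,b]))
s=status.state(); print(s["time_s"],s["ee_pos"],s["force"])
```

```text
17.2333 [ 435.86475244 -234.32248087  177.42848818] [0.2308357  0.26683407 0.28244092]
```

View pics/end.png

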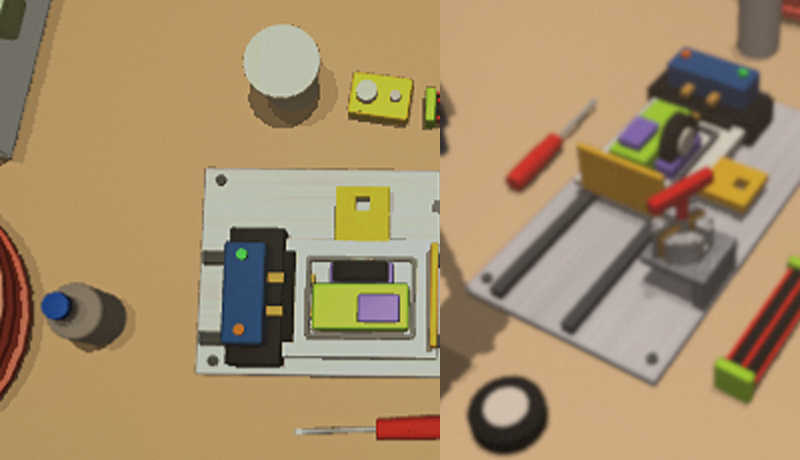

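The nose touches the dock (crop column ~290), the module lies in its nest, the handle is out and turned, and the other objects haven't moved.

```bash
python3 -c "
from workcell import env; print(env.job_done())"
```

```text
the job is handed in; nothing more can be done
None
```

The job is handed in at about 17 s: the pin rests out in its notch, the cradle is home against the dock with the module in its nest, and nothing else was disturbed; the first grip on the handle slipped off, and a lower, firmer one worked.

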